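Slope test: wedge up the tilt board until the clay pot slips

TASK

Push the wooden wedge, thin end first, slowly and gently under the free end of the tilt board until the little clay pot on it starts to slide, then stop and leave the board standing on the wedge at that angle. The pot should slide down to the bottom stop by itself while the stone paver strip beside it stays where it lies. Raise the board with the wedge only, without touching the board, the pot or the paver strip, and leave the things around in their places.

Things in the scene. Friction and masses are not known exactly. Their poses are not given: they have to be found in the camera images.
- ramp: plywood tilt board, 112 mm wide (x), 200 mm long (y), 10 mm thick, hinged to a batten fixed to the table. Origin on the hinge axis, mid-width, mid-thickness, 16 mm above the table; y runs along the board from hinge to free end, z is normal to it. Starts level (top 21 mm above the table), turns freely free end up, falls back if not held. About 0.5 kg, varies. Side rails 10 mm high
- ramp_hinge (a point): the same point and axes as ramp, to measure positions along the board. The bottom stop, a bar 14 mm high across the deck near the hinge, has its upper face at y = 22 mm
- ramp_nose (a point): centre of the round smooth steel nose at the board's free end (12 mm diameter, along the board's x, 200 mm from the hinge). With the board level its underside is 10 mm above the table and the space under it is free for the wedge, except for rubber feet at the two corners (board x beyond 43 mm either side)
- wedge: loose light-wood wedge, 34 mm wide (x), about 0.2 kg. Origin on the table under the middle of its grip block (34 x 34 mm, 78 mm high; pinch across x from above). Slope towards the wedge's -y: 74 mm high at y = -16, falling straight to 4 mm at the thin end, y = -142 mm. Under the nose, moved along the board's -y, it lifts the board 0.56 mm per mm; let go, it stays there by friction
- pot: small terracotta pot, 53 mm wide, 48 mm high, upright on the deck near the free end, in either half of the width, about 150 mm from the hinge. Origin: centre of its underside. It slips before the paver strip: at a tilt between about 7 and 16 degrees (hidden friction); once slipping it runs down to the bottom stop, where its centre is about 42 mm from the hinge
- paver: strip of three grey stone cubes on a net, 22 x 59 x 14 mm, lying lengthwise on the deck in the other half of the width, about 150 mm from the hinge. Origin: centre of its underside. Its friction is about a fifth higher than the pot's, so it slips at a tilt about 1.5 to 3.5 degrees steeper
- gem_jar: bystander: small round jar with a lid, 62 mm wide, 90 mm high; origin at the centre of its underside
- stump_house: bystander: toy tree-stump house with a purple roof, 37 x 42 x 48 mm; origin at the centre of its underside
- tin: bystander: low round tin with a lid, 70 mm wide, 36 mm high; origin at the centre of its underside

How it is judged:
By the outcome, as a careful person would: the job done as asked, in the order asked, and still so for the second after the job is handed in, with the robot touching nothing.
It also fails if it takes over 64 s, if anything falls off the work surface, if the arm or the gripper's body presses on something with over 40 N, if the wrist force passes 120 N, or if a joint passes its speed limit or range.

ROBOT

A 6-joint arm with a two-finger parallel gripper is mounted at the origin on the work surface; the furniture and walls round the work are solid. World frame = base frame: x ahead of the robot, y to its left, z up, the work surface at z = 0. Lengths are in m, angles in rad, forces in N, time in s.
With the tool pointing down it reaches from about 0.35 to 0.725 m from the base axis. Payload 6 kg.
Tool frame: the origin (TCP) lies midway between the tips of the shut fingers; the grasp point (between the pads) lies 19 mm behind it; z points along the fingers, y is the direction in which the jaws open and shut (so a half turn about z gives the same grasp; the last joint's range is limited). The gripper opens to 85 mm and grips with 20 to 120 N. Pads are 22 mm wide; open, the fingers measure 114 mm over their backs; the gripper's body (76 mm by 85 mm) begins 54 mm behind the grasp point. The pads swing forward as they close: fully open they stand 13 mm farther back than shut.
Start: joints at [-1, 0.04, 0.085, 0, -1.615, -0.334], TCP at [0.141, -0.583, 0.231] pointing down, gripper open.
Joint ranges: [-2.56, 2.56], [-1.29, 2.01], [-1.08, 1.49], [-3.29, 1.98], [-2.81, -0.18], [-2.99, 2.99]. Speed limits (rad/s): [2.57, 2.57, 3.01, 3.14, 3.14, 3.14].

INTERFACE

Orientations are given as a unit quaternion [w, x, y, z].
In Python, from plant import * gives the robot as it stands.
- The arm moves only by the shell command python3 -m pendant 'ROWS' [FORCE]. ROWS is JSON, one flat list of numbers, 5 for each row, row after row: the opening, from 0 (shut) to 1 (fully open), then the shift along the tool's x, y, z in m, then the turn about the tool's z in degrees. In form: [hand, dx, dy, dz, yaw, hand, dx, dy, dz, yaw, ...]. A call has 1 to 10 rows; each row shifts and turns the commanded pose from where the row before left it, along the tool's axes as they then stand; what a row does not reach is not made up. A row lasts 1/10 s, in which the tool goes at most 50 mm and 8.59 degrees, less where a joint would pass 70% of its speed; a pose out of reach is approached as far as the arm can. A call is refused whole if a number of a shift passes 0.05 or a number of a turn 8.59, either way. A call with a gripper value outside its range is refused whole. The fingers move at their own pace and stop on an object; FORCE is the grip in N (left out, the last holds). Time passes only in rows, so rows that do not move let the fingers close. It gives the time, the measured TCP pose, the force and the opening at its end, in the units of the state.
- state(): the state, without advancing time (a new reading comes with each control period).
- camera(name): name is "scene" or "side" or "wrist"; returns (picture, depth): 384x512x3 uint8, red, green, blue; 384x512 float32, m along the optical axis (not along the pixel's ray), 0 where there is no reading.
- calibration(name): a dict with "fx", "fy", "cx", "cy" (pixels), "distortion" ([k1, k2, p1, p2, k3] as OpenCV has them; the pictures are not rectified), "rvec" (rotation vector, rad) and "tvec" (3), from world to camera coordinates, as OpenCV has them. Camera axes: x right, y down, z forward; pixel columns grow to the right and rows downward; lengths in m; the calibration is good to about 2 mm. A picture is of the moment at which its call begins: read the wrist's pose just before it. calibration takes no time and is no camera call; for the wrist camera it gives the pose at the moment of the call.
- sign_off(): hands the job in, once; it reports no verdict.
The state is a dict: "t": time; "joint_positions": joint angles; "qvel": joint speeds; "joint_efforts": joint torques, N m; "ee_pos": TCP position; "tcp_rot": TCP orientation; "force": force on the tool from outside, world axes, zero at the start; "wrist_torque": the same for the moment, N m; "grip_width": opening from 0.0 (shut) to 1.0 (fully open).
Only numpy, scipy, OpenCV 4.12 (cv2) and the standard library are available. Lean on these libraries where they do the work, as an engineer would, in place of code of your own. Each camera call takes 0.05 s, during which the arm holds its last target.

## Working session

There is one attempt and no reset: what is moved stays moved. The work goes in short steps, Python scripts to look and compute and a shell command to move; the robot and the scene stay as the last step left them, time stands still between calls to the robot, and variables do not carry over. Pictures are saved under pics/ and viewed, and the job is handed in when it is done.

```bash
mkdir -p pics; ls; cat > h.py <<'E'
from plant import *
import numpy as np, cv2
def cal(n):
    c=calibration(n);K=np.array([[c['fx'],0,c['cx']],[0,c['fy'],c['cy']],[0,0,1.]])
    R=cv2.Rodrigues(np.array(c['rvec'],float))[0];t=np.array(c['tvec'],float).ravel()
    return K,np.array(c['distortion'],float),R,t
def snap(n,f):
    K=cal(n);im,d=camera(n);cv2.imwrite('pics/'+f+'.png',im[:,:,::-1]);np.savez('pics/'+f+'.npz',im=im,d=d,K=K[0],D=K[1],R=K[2],t=K[3])
def load(f):
    z=np.load('pics/'+f+'.npz');return z['im'],z['d'],(z['K'],z['D'],z['R'],z['t'])
def ray(k,uv):
    K,D,R,t=k;p=cv2.undistortPoints(np.array(uv,float).reshape(-1,1,2),K,D).reshape(-1,2)
    d=np.c_[p,np.ones(len(p))]@R;return -R.T@t,d
def onplane(k,uv,z):
    o,d=ray(k,uv);return o+d*((z-o[2])/d[:,2])[:,None]
def cloud(f):
    im,d,k=load(f);v,u=np.mgrid[:384,:512];o,dd=ray(k,np.c_[u.ravel(),v.ravel()])
    P=o+dd*d.ravel()[:,None];P[d.ravel()==0]=np.nan
    return im,P.reshape(384,512,3)
E
python3 - <<'E'
from h import *
snap('scene','s0');snap('side','d0');print(state())
for f in('s0','d0'):
    im,d,k=load(f);print(k[0],-k[2].T@k[3],k[2][2])
E
```

```text
pics
{'t': 0.1, 'joint_positions': array([-1.00030158e+00,  4.07680867e-02,  8.38935674e-02, -3.99963927e-04,
       -1.61549571e+00, -3.33693302e-01]), 'qvel': array([-0.00102339, -0.00040283,  0.00012373,  0.00299523, -0.00146958,
        0.00091388]), 'joint_efforts': array([-4.80103277e-03, -3.69348872e+01,  3.48280835e+01,  6.95172563e+00,
       -4.53063083e-03,  1.75745345e-05]), 'ee_pos': array([ 0.14075057, -0.58295109,  0.23036168]), 'tcp_rot': array([-1.64062817e-04, -1.18132958e-01,  9.92997455e-01,  7.95168137e-04]), 'force': array([-0.47300075,  0.56195642,  0.42607716]), 'wrist_torque': array([ 0.02089173,  0.05815877, -0.03387759]), 'grip_width': 0.9976931398562486}
[[367.64787969   0.         252.17045677]
 [  0.         367.64787969 194.578959  ]
 [  0.           0.           1.        ]] [0.54516076 0.7469366  0.55299797] [-0.141408   -0.80199697 -0.58034872]
[[474.72426976   0.         255.62835529]
 [  0.         474.72426976 191.21322797]
 [  0.           0.           1.        ]] [0.42015248 0.66114198 1.32585894] [ 0.02074538 -0.44208515 -0.89673315]
```

View pics/s0.png

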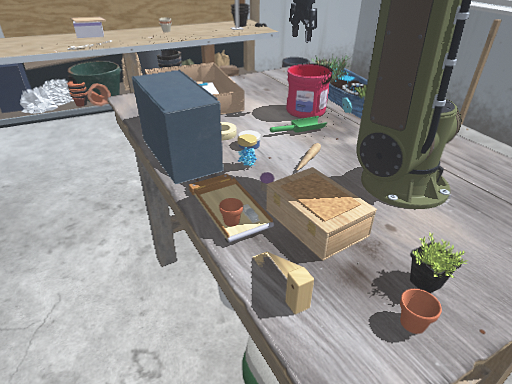

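View pics/d0.png

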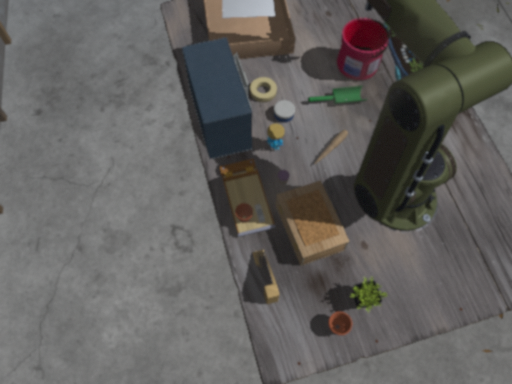

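```bash
python3 - <<'E'
from h import *
im,P=cloud('s0')
c=cv2.resize(im[160:330,170:390],None,fx=3.5,fy=3.5,interpolation=cv2.INTER_CUBIC);cv2.imwrite('pics/c0.png',c[:,:,::-1])
np.set_printoptions(precision=4,suppress=True)
hm=np.clip(P[...,2]/0.2,0,1)
cv2.imwrite('pics/h0.png',cv2.resize(cv2.applyColorMap((np.nan_to_num(hm)*255).astype('u1'),cv2.COLORMAP_JET)[150:330,120:390],None,fx=2.9,fy=2.9,interpolation=cv2.INTER_NEAREST))
im2,P2=cloud('d0')
c=cv2.resize(im2[140:320,200:370],None,fx=3.3,fy=3.3,interpolation=cv2.INTER_CUBIC);cv2.imwrite('pics/c1.png',c[:,:,::-1])
E
```

```text
(no output)
```

View pics/c0.png

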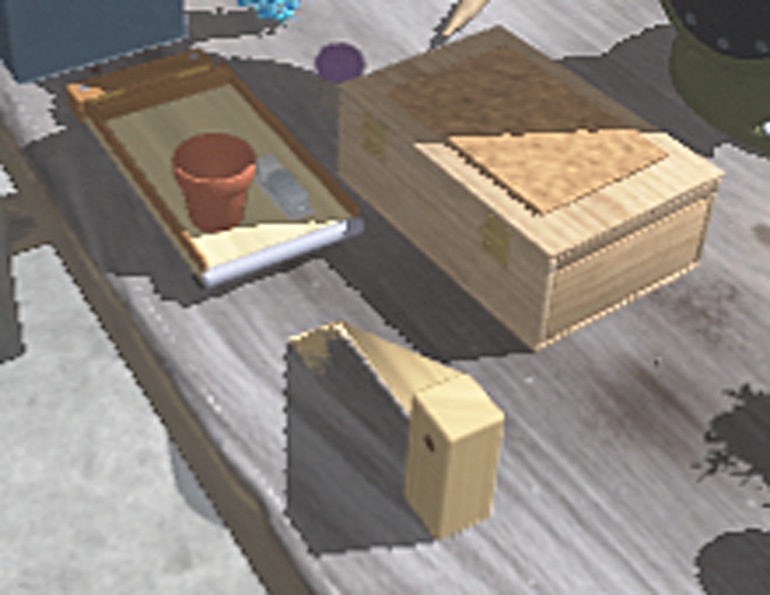

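View pics/c1.png

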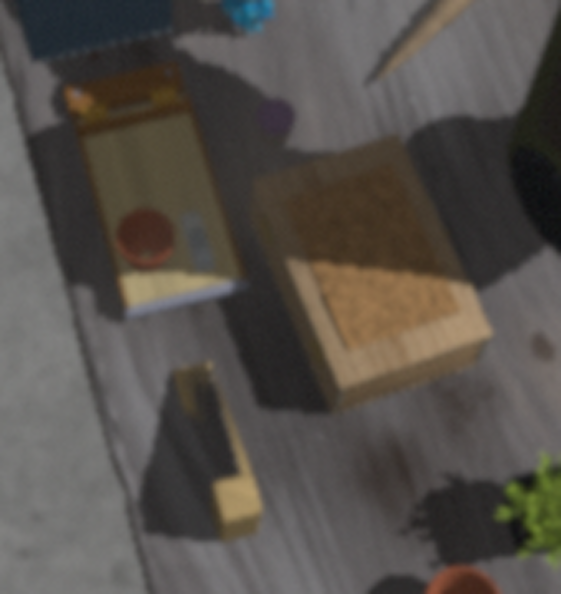

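View pics/h0.png

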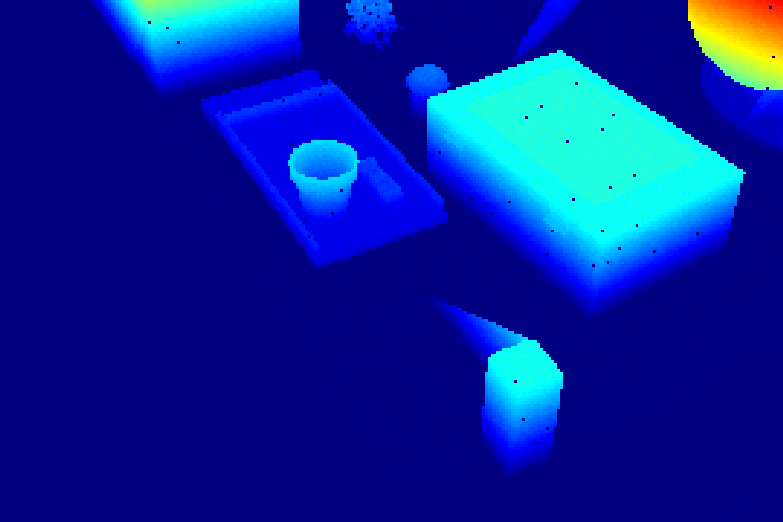

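```bash
python3 - <<'E'
from h import *
np.set_printoptions(precision=4,suppress=True)
for f in('s0','d0'):
    im,P=cloud(f)
    z=P[...,2]
    Q=P.reshape(-1,3)
    def rect(m,name):
        q=Q[m][:,:2].astype('f4'); r=cv2.minAreaRect(q*1000);print(f,name,len(q),[np.round(x,1) for x in r],cv2.boxPoints(r).round(0).tolist())
    x,y,zz=Q.T
    # overall extents
    reg=(np.abs(x-0.5)<.3)&(y>-.2)&(y<.5)
    for n,lo,hi in(('top78',.073,.083),('slope',.03,.072),('deck',.016,.036),):
        m=reg&(zz>lo)&(zz<hi)
        mm=m.reshape(384,512).astype('u1');nn,l,s,c=cv2.connectedComponentsWithStats(mm)
        for i in range(1,nn):
            if s[i,4]>60:
                rect((l==i).ravel(),n+str(c[i].round()))
E
```

```text
s0 top78[192. 152.] 217 [array([ 568.9, -129.4]), array([ 84.9, 179. ]), np.float64(74.5)] [[471.0, -146.0], [644.0, -194.0], [666.0, -112.0], [494.0, -65.0]]
s0 top78[320. 199.] 3456 [array([283.6, 117.5]), array([143.7, 207.5]), np.float64(23.4)] [[176.0, 184.0], [259.0, -6.0], [391.0, 51.0], [308.0, 241.0]]
s0 top78[300. 276.] 329 [array([388.6, 337.4]), array([33.6, 33.9]), np.float64(17.1)] [[368.0, 349.0], [377.0, 316.0], [410.0, 326.0], [400.0, 358.0]]
s0 slope[192. 161.] 835 [array([ 571.9, -131.1]), array([ 88.9, 182.9]), np.float64(73.0)] [[472.0, -147.0], [646.0, -200.0], [672.0, -115.0], [498.0, -62.0]]
s0 slope[247. 153.] 143 [array([ 402. , -162.1]), array([45.5, 43.7]), np.float64(8.8)] [[376.0, -144.0], [383.0, -187.0], [428.0, -180.0], [421.0, -137.0]]
s0 slope[267. 177.] 127 [array([368. , -33.4]), array([33.3, 29. ]), np.float64(11.3)] [[349.0, -22.0], [354.0, -51.0], [387.0, -44.0], [381.0, -16.0]]
s0 slope[218. 185.] 159 [array([492.2,  -6.7]), array([110.6,  77.6]), np.float64(20.2)] [[427.0, 11.0], [454.0, -62.0], [557.0, -24.0], [531.0, 49.0]]
s0 slope[315. 22
[... 3732 characters left out ...]
np.float64(48.3)] [[185.0, -181.0], [203.0, -197.0], [272.0, -120.0], [253.0, -104.0]]
d0 deck[229. 150.] 144 [array([ 542.2, -120.4]), array([141.9,   9.1]), np.float64(18.2)] [[473.0, -138.0], [476.0, -147.0], [611.0, -103.0], [608.0, -94.0]]
d0 deck[247. 197.] 2220 [array([479.4,  34.2]), array([113. , 244.8]), np.float64(18.8)] [[387.0, 132.0], [465.0, -100.0], [572.0, -64.0], [493.0, 168.0]]
d0 deck[243. 214.] 82 [array([481.2, 100.5]), array([23.5, 32.9]), np.float64(89.9)] [[465.0, 89.0], [498.0, 89.0], [498.0, 112.0], [465.0, 112.0]]
d0 deck[306. 249.] 136 [array([302.3, 192.8]), array([ 88.9, 181.8]), np.float64(63.3)] [[201.0, 194.0], [364.0, 112.0], [403.0, 192.0], [241.0, 273.0]]
```

```bash
python3 - <<'E'
from h import *
np.set_printoptions(precision=4,suppress=True)
H={}
for f in('s0','d0'):
    im,P=cloud(f)
    for x,y,z in P.reshape(-1,3):
        if np.isfinite(z) and 0<x<.8 and -.75<y<.5:
            k=(int(x//.05),int(y//.05));H[k]=max(H.get(k,0),z)
print('y\\x',[f'{i*5}' for i in range(16)])
for j in range(-15,10): print(f'{j*5:4d}',' '.join(f'{H.get((i,j),0)*100:4.0f}' for i in range(16)))
# refine board direction and wedge slope edges
for f in('s0','d0'):
    im,P=cloud(f);x,y,z=P.reshape(-1,3).T
    m=(z>.005)&(z<.07)&(x>.36)&(x<.44)&(y>.19)&(y<.312)
    q=np.c_[x,y,z][m];print(f,len(q),cv2.fitLine(q.astype('f4'),cv2.DIST_L2,0,.01,.01).ravel(), q[np.argmin(q[:,1])])
    # local board frame
    th=np.deg2rad(18.9);by=np.array([-np.sin(th),np.cos(th)]);bx=np.array([np.cos(th),np.sin(th)])
    r=np.c_[x,y]-[.4406,.144];u=r@bx;v=r@by
    for n,m in(('pot',(z>.055)&(z<.08)&(abs(u)<.06)&(v<0)&(v>-.2)),('paver',(z>.031)&(z<.04)&(u>0.0)&(u<.046)&(v<-.01)&(v>-.15)),('nose',(z>.008)&(z<.03)&(abs(u)<.06)&(v>-.03)&(v<.03))):
        print(n,m.sum(),np.percentile(u[m],[2,50,98])*1e3,np.percentile(v[m],[2,50,98])*1e3)
E
```

```text
y\x ['0', '5', '10', '15', '20', '25', '30', '35', '40', '45', '50', '55', '60', '65', '70', '75']
 -75   14   15    1    1    1    1    1    8    1    1    1    1    2    8    1    1
 -70   15   14    0   33    1    1    1    9    1    1    1    1    1    8    1    1
 -65   16   15   30   35    1    1    1    9    1    1    1    1    1    9    1    1
 -60   16   16   37   37    1    1    8    8    8    0    1    1    0    8    1    1
 -55   16   16   37   37    1    1    1    8    9    9    9    8    9    0    1    1
 -50   16   16   16   16    1    1    1    1    1    1    1    0    0    0    1    1
 -45    1   15   16   16    1    1    1    1    3    3   14   21   21    0    1    1
 -40    1    3    4    4    4    3    1    1    3    3   21   22   21   22   21    0
 -35    0    2    3    4    4    4    4    4    4   14   21   21   21   22    1    0
 -30    0    1    1    1    1    1    4    4    4   12   22   21   21   21    0    0
 -25    0    1    1   58   56    1    1    2    1   21   21   21   22   22    0    0
 -20    0   61   62   61    3    1    1    9   10   22   21   21  
[... 971 characters left out ...]
 1    6    6    1    1    1    1    0    0    0    0    0    0    0
  45    0    1    1    1    1    1    1    1    1    0    0    0    0    0    0    0
s0 258 [-0.2649  0.8181  0.5105  0.395   0.2601  0.0283] [0.4143 0.2008 0.0054]
pot 265 [ 1.2798 24.2088 50.1847] [-72.1587 -50.0062 -21.9664]
paver 56 [11.5155 29.8068 43.672 ] [-66.8288 -32.2215 -27.8038]
nose 662 [-53.2558   2.0118  55.7892] [-29.2314  -9.3713   4.702 ]
d0 106 [-0.2323  0.935   0.2679  0.3981  0.2594  0.0169] [0.3825 0.1917 0.0051]
pot 126 [ 2.0188 23.0713 50.2712] [-72.6521 -55.1627 -20.9696]
paver 32 [ 8.5108 27.6995 41.1354] [-83.2285 -60.1097 -21.4741]
nose 426 [-51.1634   1.8787  55.1819] [-28.954  -10.5863   5.4345]
```

```bash
python3 -m pendant '[1,0,0,-0.01,-8.5, 1,0,0,-0.01,-8.5, 1,0,0,-0.01,-8.5, 1,0,0,-0.01,-8.5, 1,0,0,-0.01,-8.5, 1,0,0,-0.01,-8.5, 1,0,0,-0.01,-8.5, 1,0,0,-0.01,-8.5, 1,0,0,-0.005,-8.5, 1,0,0,-0.005,-8.5]' 40
```

```text
t: 1.1
ee_pos: [0.1409, -0.5832, 0.3211]
tcp_rot: [-0.0, 0.76, -0.65, -0.0]
force: [-0.5, 0.1, -1.2]
grip_width: 1.005
```

```bash
cat > go.py <<'E'
from h import *
import sys
from scipy.spatial.transform import Rotation as Ro
np.set_printoptions(precision=4,suppress=True)
def st():
    s=state();w,x,y,z=s['tcp_rot'];R=Ro.from_quat([x,y,z,w]).as_matrix()
    return s,R
if __name__=='__main__':
    s,R=st();print('t',s['t'],'p',s['ee_pos'],'yang',np.degrees(np.arctan2(R[1,1],R[0,1])),'z',R[:,2],'F',s['force'],'g',s['grip_width'],'q',s['joint_positions'])
    if len(sys.argv)>1:
        p=s['ee_pos']
        for a in sys.argv[1:]:
            g=np.array(eval(a));print(a,'tool shift',R.T@(g-p));p=g
E
python3 go.py '(.32,-.42,.315)' '(.46,-.2,.315)' '(.5,0,.315)' '(.47,.2,.3)' '(.389,.337,.2)'
```

```text
t 1.1 p [ 0.1409 -0.5832  0.3211] yang -171.07699032853384 z [-0.0001  0.0007 -1.    ] F [-0.4787  0.105  -1.1947] g 1.0050251036038618 q [-1.0003  0.0697  0.2801 -0.0003 -1.7818  1.156 ]
(.32,-.42,.315) tool shift [-0.1334 -0.2023  0.0062]
(.46,-.2,.315) tool shift [-0.1956 -0.1724  0.0001]
(.5,0,.315) tool shift [-0.1914 -0.0705  0.0001]
(.47,.2,.3) tool shift [-0.2022 -0.0014  0.0151]
(.389,.337,.2) tool shift [-0.1478  0.0588  0.1001]
```

```bash
python3 -m pendant '[1,0,0,0,-5, 1,0,0,0,-5]'; python3 go.py '(.32,-.42,.315)' '(.46,-.2,.315)' '(.5,0,.315)' '(.47,.2,.3)' '(.389,.337,.2)'
```

```text
t: 1.3
ee_pos: [0.1408, -0.5832, 0.3209]
tcp_rot: [-0.0, 0.813, -0.582, -0.0]
force: [-0.8, -0.7, -0.7]
grip_width: 1.004
t 1.3 p [ 0.1408 -0.5832  0.3209] yang -161.21993105134905 z [-0.0001  0.0007 -1.    ] F [-0.7743 -0.7183 -0.6742] g 1.0038353249746632 q [-1.0003  0.0696  0.2796 -0.0003 -1.7814  1.328 ]
(.32,-.42,.315) tool shift [-0.0968 -0.2222  0.006 ]
(.46,-.2,.315) tool shift [-0.1632 -0.2034  0.0001]
(.5,0,.315) tool shift [-0.1765 -0.1023  0.0001]
(.47,.2,.3) tool shift [-0.199  -0.036   0.0151]
(.389,.337,.2) tool shift [-0.1557  0.0326  0.1001]
```

```bash
python3 -m pendant '[1,-0.016,-0.037,0.001,0, 1,-0.016,-0.037,0.001,0, 1,-0.016,-0.037,0.001,0, 1,-0.016,-0.037,0.001,0, 1,-0.016,-0.037,0.001,0, 1,-0.016,-0.037,0.001,0]' && python3 -m pendant '[1,-0.023,-0.029,0,0, 1,-0.023,-0.029,0,0, 1,-0.023,-0.029,0,0, 1,-0.023,-0.029,0,0, 1,-0.023,-0.029,0,0, 1,-0.023,-0.029,0,0, 1,-0.023,-0.029,0,0]' && python3 -m pendant '[1,-0.035,-0.020,0,0, 1,-0.035,-0.020,0,0, 1,-0.035,-0.020,0,0, 1,-0.035,-0.020,0,0, 1,-0.035,-0.020,0,0, 1,-0.04,-0.007,0.002,0, 1,-0.04,-0.007,0.002,0, 1,-0.04,-0.007,0.002,0, 1,-0.04,-0.007,0.002,0, 1,-0.04,-0.007,0.002,0]'; python3 go.py '(.389,.337,.2)'
```

```text
t: 1.9
ee_pos: [0.3216, -0.4202, 0.3149]
tcp_rot: [-0.0, 0.812, -0.584, -0.0]
force: [0.0, -1.6, -0.8]
grip_width: 0.999
t: 2.6
ee_pos: [0.4623, -0.2028, 0.315]
tcp_rot: [-0.0, 0.812, -0.584, -0.0]
force: [0.5, 0.4, -0.4]
grip_width: 1.001
t: 3.6
ee_pos: [0.4697, 0.1958, 0.305]
tcp_rot: [0.0, 0.812, -0.584, -0.0]
force: [0.3, 0.8, -0.4]
grip_width: 1.001
t 3.6 p [0.4697 0.1958 0.305 ] yang -161.41689026361962 z [-0.0004  0.0001 -1.    ] F [ 0.325   0.8156 -0.3719] g 1.001122292497495 q [ 0.7912 -0.1808  0.01   -0.0003 -1.7618 -0.4669]
(.389,.337,.2) tool shift [-0.1595  0.0314  0.105 ]
```

```bash
python3 -m pendant '[1,-0.04,0.008,0.026,0, 1,-0.04,0.008,0.026,0, 1,-0.04,0.008,0.026,0, 1,-0.0395,0.0075,0.027,-0.3, 1,0,0,0,0]'; python3 go.py; python3 - <<'E'
from h import *
snap('wrist','w1');snap('scene','s1')
E
```

```text
t: 4.1
ee_pos: [0.3861, 0.3371, 0.1948]
tcp_rot: [0.004, 0.815, -0.58, -0.001]
force: [0.2, -0.0, -0.6]
grip_width: 1.001
t 4.1 p [0.3861 0.3371 0.1948] yang -160.8725265680309 z [-0.0061 -0.0054 -1.    ] F [ 0.1902 -0.0222 -0.5583] g 1.0013687801059026 q [ 1.109  -0.1886 -0.1968 -0.003  -1.5701 -0.7751]
```

View pics/w1.png

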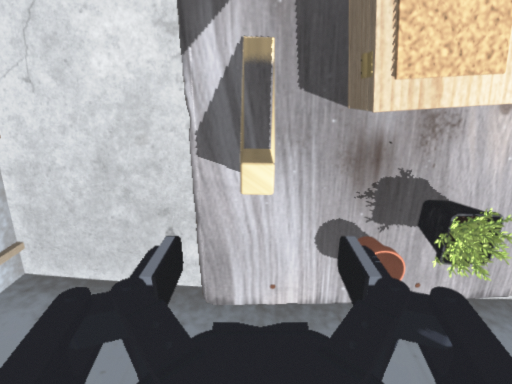

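View pics/s1.png

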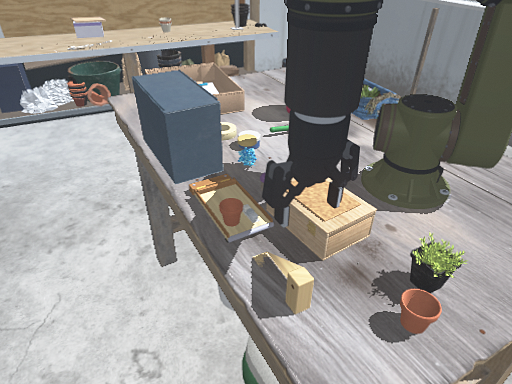

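```bash
python3 - <<'E'
from h import *
np.set_printoptions(precision=4,suppress=True)
im,P=cloud('w1');x,y,z=P.reshape(-1,3).T
reg=(x>.33)&(x<.45)&(y>.17)&(y<.4)
m=reg&(z>.073)&(z<.083);q=np.c_[x,y][m].astype('f4')*1000;r=cv2.minAreaRect(q);print(m.sum(),r,cv2.boxPoints(r))
m=reg&(z>.006)&(z<.085);q=np.c_[x,y][m].astype('f4')*1000;r=cv2.minAreaRect(q);print(m.sum(),r,cv2.boxPoints(r))
k=load('s1')[2]
print(cv2.projectPoints(np.array([[.3861,.3371,.1948]]),cv2.Rodrigues(k[2])[0],k[3],k[0],k[1])[0])
E
python3 go.py '(.389,.337,.06)'
```

```text
1193 ((370.3895263671875, 261.8780212402344), (196.35072326660156, 43.23982238769531), 76.97447967529297) [[327.1986 171.1015]
 [369.3259 161.3559]
 [413.5804 352.6545]
 [371.4532 362.4001]]
2249 ((392.1155090332031, 256.3332824707031), (196.73207092285156, 90.88299560546875), 75.98422241210938) [[324.2037 171.9011]
 [412.381  149.8903]
 [460.0273 340.7654]
 [371.85   362.7763]]
[[[308.2786 222.183 ]]]
t 4.2 p [0.3891 0.3355 0.1995] yang -161.02432034403625 z [-0.0008 -0.0019 -1.    ] F [-0.3191  0.6458  0.9144] g 1.0027806625638098 q [ 1.1041 -0.1911 -0.1916  0.0001 -1.5724 -0.7729]
(.389,.337,.06) tool shift [-0.0016 -0.0006  0.1395]
```

```bash
python3 - <<'E'
from h import *
np.set_printoptions(precision=4,suppress=True)
snap('wrist','w2')
im,P=cloud('w2');z=P[...,2]
for lo,hi in((.073,.083),(.008,.083)):
    n,l,s,c=cv2.connectedComponentsWithStats(((z>lo)&(z<hi)).astype('u1'))
    i=l[180,258];q=P[l==i][:,:2].astype('f4')*1000;r=cv2.minAreaRect(q);print(s[i],r,cv2.boxPoints(r).tolist())
E
python3 go.py '(.389,.337,.06)'
```

```text
[ 243  163   34   32 1046] ((387.7832946777344, 335.8340759277344), (33.95211410522461, 33.23322296142578), 18.4410400390625) [[366.4226379394531, 346.2273864746094], [376.9352722167969, 314.7007141113281], [409.1439514160156, 325.4407653808594], [398.6313171386719, 356.9674377441406]]
[ 243   70   34  125 1662] ((402.1470031738281, 291.85064697265625), (34.29869842529297, 125.93737030029297), 18.1231689453125) [[366.2613220214844, 346.3609619140625], [405.4355163574219, 226.6713409423828], [438.0326843261719, 237.34033203125], [398.8584899902344, 357.02996826171875]]
t 4.25 p [0.3899 0.3353 0.2007] yang -161.10086208834196 z [ 0.0005 -0.0002 -1.    ] F [ 0.5567 -0.5733  0.2814] g 0.9997863150099257 q [ 1.1027 -0.1919 -0.1902  0.0005 -1.5725 -0.7728]
(.389,.337,.06) tool shift [-0.002   0.0003  0.1407]
```

```bash
python3 -m pendant '[1,-0.0015,0.0015,0.03,0, 1,0,0,0.03,0, 1,0,0,0.03,0, 1,0,0,0.03,0, 1,0,0,0.025,0, 1,0,0,0.013,0, 1,0,0,0,0]'; python3 go.py
python3 -m pendant '[0.35,0,0,0,0, 0.35,0,0,0,0,0.35,0,0,0,0, 0.35,0,0,0,0, 0.35,0,0,0,0, 0.3,0,0,0,0, 0.3,0,0,0,0, 0.3,0,0,0,0]' 40; python3 go.py
```

```text
t: 4.95
ee_pos: [0.388, 0.3352, 0.0415]
tcp_rot: [0.001, 0.813, -0.582, 0.0]
force: [-0.7, -0.1, 0.9]
grip_width: 0.999
t 4.95 p [0.388  0.3352 0.0415] yang -161.21660268418765 z [-0.0011 -0.0016 -1.    ] F [-0.6971 -0.1455  0.9162] g 0.9993778223995934 q [ 1.1055 -0.1324 -0.4305 -0.0003 -1.2746 -0.7776]
t: 5.75
ee_pos: [0.3882, 0.3369, 0.0435]
tcp_rot: [-0.001, 0.814, -0.582, 0.0]
force: [-0.7, 0.1, 6.2]
grip_width: 0.39
t 5.75 p [0.3882 0.3369 0.0435] yang -161.11237447033264 z [ 0.0013  0.0015 -1.    ] F [-0.7287  0.0947  6.1978] g 0.3902609539688389 q [ 1.1073 -0.134  -0.4284  0.0005 -1.2745 -0.7778]
```

```bash
python3 -m pendant '[0.2,0,0,0,0, 0.2,0,0,0,0]' 40; python3 go.py; python3 -m pendant '[0.2,0.002,0.001,0,0, 0.2,0.003,0.001,0,0, 0.2,0.004,0.001,0,0, 0.2,0.005,0.001,0,0, 0.2,0.005,0.002,0,0, 0.2,0.005,0.002,0,0, 0.2,0.005,0.002,0,0, 0.2,0.004,0.001,0,0, 0.2,0.003,0,0,0,0.2,0.002,0,0,0]'; python3 go.py
python3 - <<'E'
from h import *
snap('wrist','w3');snap('scene','s3')
E
```

```text
t: 5.95
ee_pos: [0.3882, 0.3369, 0.0435]
tcp_rot: [-0.001, 0.814, -0.582, 0.0]
force: [-0.6, 0.3, 5.5]
grip_width: 0.394
t 5.95 p [0.3882 0.3369 0.0435] yang -161.1162587436747 z [ 0.0013  0.0015 -1.    ] F [-0.6028  0.2748  5.4828] g 0.39358698352164734 q [ 1.1073 -0.134  -0.4284  0.0005 -1.2745 -0.7779]
t: 6.95
ee_pos: [0.3901, 0.2977, 0.0436]
tcp_rot: [-0.002, 0.814, -0.581, -0.0]
force: [-1.0, 2.7, 6.1]
grip_width: 0.39
t 6.95 p [0.3901 0.2977 0.0436] yang -161.11002964217553 z [ 0.0015  0.0027 -1.    ] F [-1.0436  2.6732  6.0832] g 0.3901948819753296 q [ 1.0638 -0.2026 -0.4881 -0.     -1.2822 -0.7341]
```

View pics/w3.png

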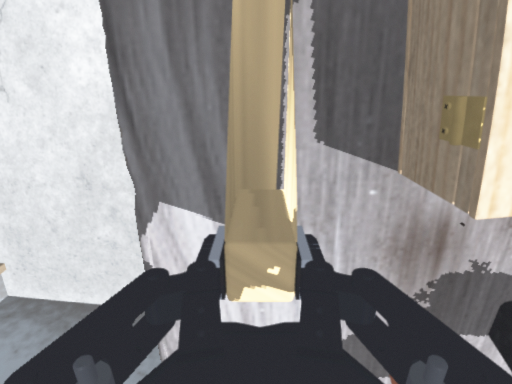

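View pics/s3.png

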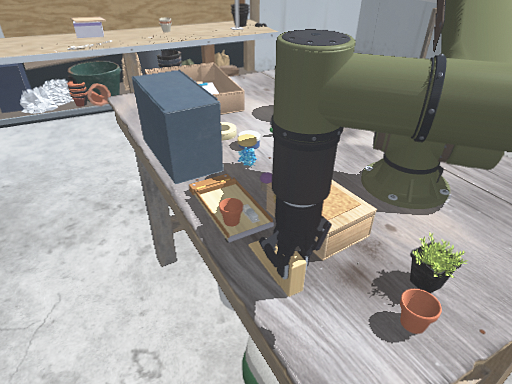

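```bash
cat > mon.py <<'E'
from go import *
def mon(f):
    for n in('scene','side'):
        snap(n,f+n[:2])
        im,P=cloud(f+n[:2]);hsv=cv2.cvtColor(im,cv2.COLOR_RGB2HSV)
        X=P[...,0];Y=P[...,1]
        th=np.deg2rad(18.9);hx=np.array([.5054+.0014,-.0452+.0005])
        r=P[...,:2]-hx;u=r@[np.cos(th),np.sin(th)];v=r@[-np.sin(th),np.cos(th)];z=P[...,2]
        on=(abs(u)<.055)&(v>.01)&(v<.21)
        red=on&((hsv[...,0]<9)|(hsv[...,0]>172))&(hsv[...,1]>110)&(z>.05)
        # deck plane: points on deck in v .. robust tilt from nose & deck points |u|<.045
        dk=on&(abs(u)<.043)&(u<0.04)&(v>.03)&(v<.19)&~cv2.dilate(red.astype('u1'),np.ones((9,9))).astype(bool)
        a,b=v[dk],z[dk]
        for _ in range(6):
            c=np.polyfit(a,b,1);k=abs(b-np.polyval(c,a))<.003;a,b=a[k],b[k]
        t=np.degrees(np.arctan(c[0]))
        vv,uu=np.nonzero(red)
        # paver: points 8-20mm above deck, u<0?, not red
        h=(z-np.polyval(c,v))*np.cos(np.arctan(c[0]))
        pv=on&(abs(u)<.045)&(v<.195)&(v>.028)&(h>.009)&(h<.018)&~cv2.dilate(red.astype('u1'),np.ones((9,9))).astype(bool)
        s=1/np.cos(np.arctan(c[0]))
        print(n,'tilt %.2f'%t,len(a),'pot px',len(uu),uu.mean().round(2),vv.mean().round(2),'u,v',(u[red].mean()*1e3).round(1),(v[red].mean()*s*1e3).round(1),'paver',pv.sum(),(u[pv].mean()*1e3).round(1),(v[pv].mean()*1e3*s).round(1))
    s,R=st();p=s['ee_pos'];d=p[:2]-np.array([.4406,.144]);print('t %.2f'%s['t'],p,'vblk %.1f u %.1f'%(1e3*d@[-.324,.946],1e3*d@[.946,.324]),'F',s['force'],'g %.3f'%s['grip_width'])
if __name__=='__main__': mon(sys.argv[1])
E
python3 -m pendant '[0.2,0.002,0,0,0, 0.2,0.003,0,0,0, 0.2,0.003,0,0,0, 0.2,0.003,0,0,0, 0.2,0.003,0,0,0, 0.2,0.003,0,0,0, 0.2,0.003,0,0,0, 0.2,0.003,0,0,0, 0.2,0.002,0,0,0,0.2,0.001,0,0,0]'; python3 mon.py m1
```

```text
t: 8.05
ee_pos: [0.3986, 0.2731, 0.0435]
tcp_rot: [-0.002, 0.814, -0.582, -0.0]
force: [-0.8, 3.4, 6.5]
grip_width: 0.39
scene tilt 31.43 28 pot px 274 230.41 206.96 u,v 23.7 176.4 paver 131 2.0 191.1
side tilt -0.25 424 pot px 38 242.0 208.5 u,v 25.5 139.5 paver 1 27.3 144.3
t 8.15 [0.3986 0.2731 0.0435] vblk 135.7 u 2.1 F [-0.7725  2.0739  6.0051] g 0.392
```

View pics/m1si.png

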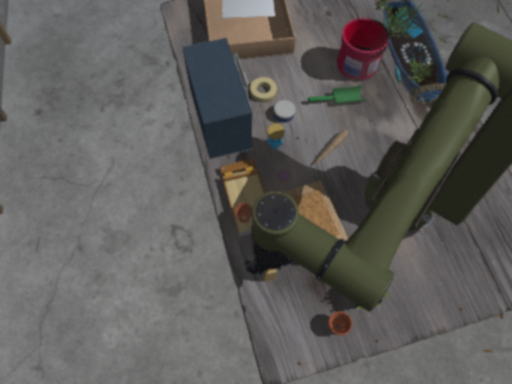

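View pics/m1sc.png

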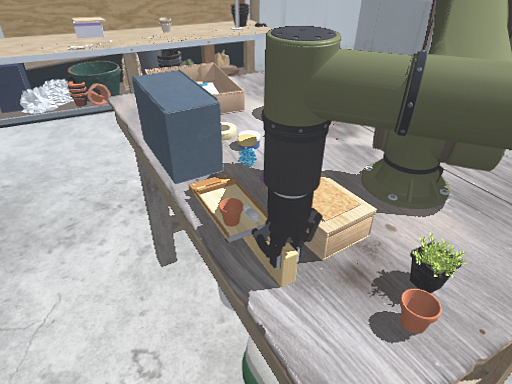

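```bash
sed -i 's/on=(abs(u)<.055)/on=(z<.14)\&(abs(u)<.055)/; s/dk=on&/dk=on\&(z<.012+.32*v+.004)\&/' mon.py
python3 -m pendant '[0.2,0.002,0,0,0, 0.2,0.002,0,0,0, 0.2,0.002,0,0,0, 0.2,0.002,0,0,0, 0.2,0.002,0,0,0, 0.2,0.002,0,0,0, 0.2,0.002,0,0,0, 0.2,0.002,0,0,0, 0.2,0.002,0,0,0,0.2,0.001,0,0,0]'; python3 mon.py m2
```

```text
t: 9.15
ee_pos: [0.4046, 0.2562, 0.0436]
tcp_rot: [-0.002, 0.814, -0.581, -0.001]
force: [-2.6, 7.6, 5.6]
grip_width: 0.388
scene tilt 32.65 21 pot px 342 230.1 205.55 u,v 24.0 177.9 paver 109 -1.7 192.6
side tilt 1.89 345 pot px 52 241.35 207.62 u,v 26.9 137.9 paver 2 0.5 78.0
t 9.25 [0.4046 0.2561 0.0436] vblk 117.7 u 2.3 F [-2.1897  7.2838  5.9625] g 0.392
```

```bash
python3 - <<'E'
from h import *
im,d,k=load('m2sc');cv2.imwrite('pics/c2.png',cv2.resize(im[160:300,170:330],None,fx=4,fy=4,interpolation=cv2.INTER_CUBIC)[:,:,::-1])
E
```

```text
(no output)
```

View pics/c2.png

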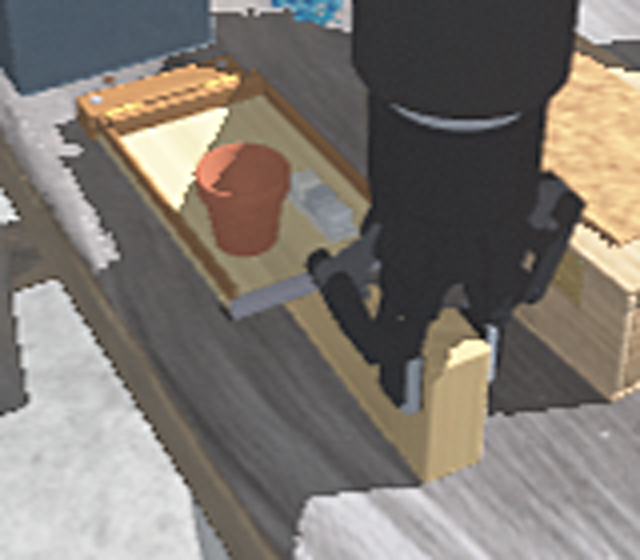

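```bash
python3 - <<'E'
s=open('mon.py').read()
a=s.index("        a,b=v[dk]");b=s.index("        t=np.degrees")
s=s[:a]+"""        dk&=(v>.07)
        a=v[dk];sl=np.median((z[dk]-.0215)/a);c=np.array([sl,.0215])
"""+s[b:]
s=s.replace("pv=on&","pv=on&(hsv[...,1]<70)&(u<.01)&" if 0 else "pv=on&(hsv[...,1]<60)&(hsv[...,2]>60)&")
s=s.replace("'paver',pv.sum(),","'paver',pv.sum(),np.argwhere(pv).mean(0)[::-1].round(1) if pv.any() else 0,")
open('mon.py','w').write(s.replace("if __name__","#\nif __name__"))
E
python3 mon.py m3
```

```text
scene tilt 2.12 507 pot px 337 230.15 205.54 u,v 23.7 149.5 paver 88 [250.8 209.3] -24.4 156.1
side tilt 2.13 185 pot px 59 241.31 207.49 u,v 27.0 137.9 paver 0 0 nan nan
t 9.35 [0.4046 0.2561 0.0436] vblk 117.7 u 2.3 F [-2.3659  6.6134  5.4887] g 0.387mon.py:21: RuntimeWarning: Mean of empty slice.
  print(n,'tilt %.2f'%t,len(a),'pot px',len(uu),uu.mean().round(2),vv.mean().round(2),'u,v',(u[red].mean()*1e3).round(1),(v[red].mean()*s*1e3).round(1),'paver',pv.sum(),np.argwhere(pv).mean(0)[::-1].round(1) if pv.any() else 0,(u[pv].mean()*1e3).round(1),(v[pv].mean()*1e3*s).round(1))
  ret = ret.dtype.type(ret / rcount)
```

```bash
sed -i "s/('scene','side')/('scene',)/; s/(v\[red\].mean()\*s\*1e3)/((v[red]*np.cos(np.arctan(sl))+(z[red]-.016)*np.sin(np.arctan(sl))).mean()*1e3)/; s/(v\[pv\].mean()\*1e3\*s)/((v[pv]*np.cos(np.arctan(sl))+(z[pv]-.016)*np.sin(np.arctan(sl))).mean()*1e3)/" mon.py
python3 -m pendant '[0.2,0.001,0,0,0, 0.2,0.0015,0,0,0, 0.2,0.0015,0,0,0, 0.2,0.0015,0,0,0, 0.2,0.0015,0,0,0, 0.2,0.0015,0,0,0, 0.2,0.0015,0,0,0, 0.2,0.0015,0,0,0, 0.2,0.0015,0,0,0,0.2,0.001,0,0,0]'; python3 mon.py m4;python3 -m pendant '[0.2,0.0005,0,0,0, 0.2,0.001,0,0,0, 0.2,0.001,0,0,0, 0.2,0.001,0,0,0, 0.2,0.001,0,0,0, 0.2,0.001,0,0,0, 0.2,0.0005,0,0,0]'; python3 mon.py m5
```

```text
t: 10.35
ee_pos: [0.4091, 0.243, 0.0435]
tcp_rot: [-0.002, 0.814, -0.581, -0.001]
force: [-2.7, 7.7, 6.3]
grip_width: 0.392
scene tilt 4.12 445 pot px 387 229.84 203.94 u,v 23.8 151.7 paver 81 [250.3 207.1] -23.8 156.5
t 10.40 [0.4091 0.2428 0.0436] vblk 103.7 u 2.3 F [-1.8855  6.7688  5.8207] g 0.393
t: 11.1
ee_pos: [0.4111, 0.2373, 0.0435]
tcp_rot: [-0.002, 0.814, -0.581, -0.001]
force: [-2.5, 7.9, 6.5]
grip_width: 0.39
scene tilt 4.97 408 pot px 392 229.68 203.31 u,v 24.5 153.2 paver 79 [249.7 205.7] -23.5 154.3
t 11.15 [0.4111 0.2372 0.0435] vblk 97.8 u 2.3 F [-1.5982  6.5653  6.0729] g 0.392
```

```bash
python3 -m pendant '[0.2,0.0005,0,0,0, 0.2,0.001,0,0,0, 0.2,0.001,0,0,0, 0.2,0.001,0,0,0, 0.2,0.001,0,0,0, 0.2,0.001,0,0,0, 0.2,0.001,0,0,0, 0.2,0.0005,0,0,0]'; python3 mon.py m6; python3 -m pendant '[0.2,0.0005,0,0,0, 0.2,0.0007,0,0,0, 0.2,0.0006,0,0,0, 0.2,0.0007,0,0,0,0.2,0.0005,0,0,0, 0.2,0,0,0,0]' >/dev/null; python3 mon.py m7
```

```text
t: 11.95
ee_pos: [0.4133, 0.2306, 0.0436]
tcp_rot: [-0.002, 0.814, -0.581, -0.001]
force: [-2.3, 7.0, 6.2]
grip_width: 0.393
scene tilt 5.79 375 pot px 411 229.65 202.71 u,v 24.4 153.7 paver 65 [248.9 204. ] -23.4 151.4
t 12.00 [0.4133 0.2305 0.0435] vblk 90.7 u 2.3 F [-1.6553  7.5132  5.9005] g 0.388
scene tilt -5.85 388 pot px 417 229.42 202.24 u,v 24.8 142.0 paver 68 [210.5 199.3] 34.7 59.5
t 12.65 [0.4143 0.2278 0.0435] vblk 87.8 u 2.3 F [-3.053   7.0621  5.6056] g 0.391
```

```bash
python3 - <<'E'
s=open('mon.py').read()
s=s.replace("        dk&=(v>.07)\n","""        vb=(st()[0]['ee_pos'][:2]-np.array([.4406,.144]))@[-.324,.946]*1e3;th0=0.
        for _ in range(20): th0=np.arcsin(max(0,.5556*(130.3-vb-200*(1-np.cos(th0)))/200))
        sp=np.tan(th0);dk&=(v>.07)&(abs((z-.0215)/v-sp)<.05);print('pred %.2f'%np.degrees(th0),end=' ')
""")
open('mon.py','w').write(s)
E
python3 -m pendant '[0.2,0.0005,0,0,0, 0.2,0.0007,0,0,0, 0.2,0.0006,0,0,0, 0.2,0.0007,0,0,0,0.2,0.0005,0,0,0, 0.2,0,0,0,0]' >/dev/null; python3 mon.py m8
```

```text
pred 7.03 scene tilt 7.20 109 pot px 431 229.44 202.17 u,v 25.0 155.2 paver 50 [248.1 202.2] -23.6 148.0
t 13.30 [0.4153 0.2249 0.0435] vblk 84.7 u 2.3 F [-2.3994  7.0801  6.1321] g 0.390
```

```bash
python3 -m pendant '[0.2,0.0005,0,0,0, 0.2,0.0007,0,0,0, 0.2,0.0006,0,0,0, 0.2,0.0007,0,0,0,0.2,0.0005,0,0,0, 0.2,0,0,0,0]' >/dev/null; python3 mon.py m9
```

```text
pred 7.49 scene tilt 7.65 95 pot px 437 229.39 201.54 u,v 24.7 154.9 paver 46 [247.7 201.4] -23.8 146.1
t 13.95 [0.4163 0.222  0.0436] vblk 81.7 u 2.3 F [-2.17    6.6274  6.1747] g 0.397
```

```bash
python3 - <<'E'
from h import *
c=[cv2.resize(load(f)[0][160:280,170:300],None,fx=3,fy=3,interpolation=cv2.INTER_CUBIC) for f in('m6sc','m9sc')]
cv2.imwrite('pics/c9.png',np.hstack(c)[:,:,::-1])
E
```

```text
(no output)
```

View pics/c9.png

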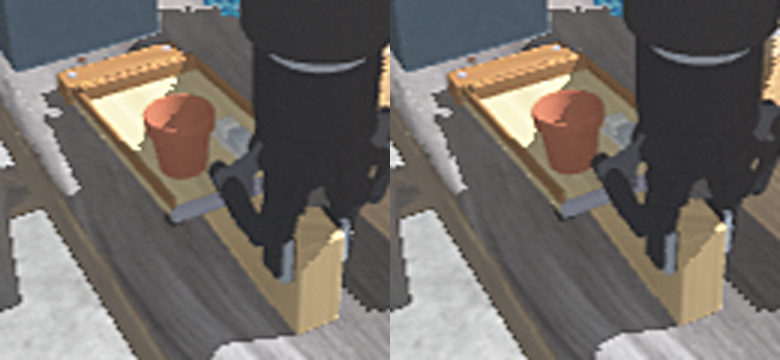

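```bash
python3 -m pendant '[0.2,0.0005,0,0,0, 0.2,0.0007,0,0,0, 0.2,0.0006,0,0,0, 0.2,0.0007,0,0,0,0.2,0.0005,0,0,0, 0.2,0,0,0,0]' >/dev/null; python3 mon.py m10
```

```text
pred 7.94 scene tilt 8.18 85 pot px 425 229.07 201.02 u,v 25.4 155.3 paver 44 [247.1 200.8] -23.3 144.5
t 14.60 [0.4173 0.2192 0.0435] vblk 78.7 u 2.3 F [-1.9113  6.9916  5.148 ] g 0.391
```

```bash
python3 -m pendant '[0.2,0.0005,0,0,0, 0.2,0.0007,0,0,0, 0.2,0.0006,0,0,0, 0.2,0.0007,0,0,0,0.2,0.0005,0,0,0, 0.2,0,0,0,0]' >/dev/null; python3 mon.py m11
```

```text
pred 8.38 scene tilt 8.53 165 pot px 427 226.27 198.05 u,v 25.2 140.7 paver 43 [245.9 199.8] -22.3 140.8
t 15.25 [0.4182 0.2163 0.0435] vblk 75.7 u 2.3 F [-2.8675  6.8944  6.5924] g 0.395
```

```bash
python3 -m pendant '[0.2,0,0,0,0, 0.2,0,0,0,0, 0.2,0,0,0,0]' >/dev/null; python3 mon.py m12; python3 -m pendant '[0.2,0,0,0,0, 0.2,0,0,0,0, 0.2,0,0,0,0, 0.2,0,0,0,0, 0.2,0,0,0,0]' >/dev/null; python3 mon.py m13; python3 - <<'E'
from h import *
c=[cv2.resize(load(f)[0][170:260,180:275],None,fx=4,fy=4,interpolation=cv2.INTER_CUBIC) for f in('m9sc','m13sc')]
cv2.imwrite('pics/c13.png',np.hstack(c)[:,:,::-1])
E
```

```text
pred 8.38 scene tilt 8.50 355 pot px 392 221.41 192.99 u,v 25.0 114.5 paver 43 [245.8 199.7] -22.1 140.5
t 15.60 [0.4182 0.2163 0.0435] vblk 75.7 u 2.3 F [-2.2392  7.4529  6.4095] g 0.391
pred 8.39 scene tilt 8.51 616 pot px 276 209.74 181.05 u,v 24.5 45.4 paver 42 [246.  199.8] -22.4 140.8
t 16.15 [0.4182 0.2163 0.0435] vblk 75.7 u 2.2 F [-2.4763  6.5132  5.9216] g 0.393
```

View pics/c13.png

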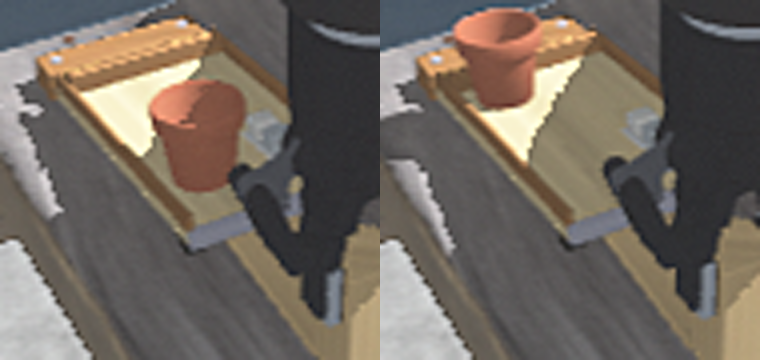

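```bash
python3 -m pendant '[0.45,0,0,0,0, 0.5,0,0,0,0, 0.6,0,0,0,0, 0.7,0,0,0,0, 0.7,0,0,0,0]'; python3 mon.py m14
```

```text
t: 16.65
ee_pos: [0.4177, 0.2142, 0.0421]
tcp_rot: [0.0, 0.813, -0.582, -0.0]
force: [-0.2, -0.6, -0.3]
grip_width: 0.703
pred 8.65 scene tilt 8.49 563 pot px 278 209.45 181.09 u,v 25.0 44.8 paver 44 [245.8 199.8] -22.2 140.4
t 16.70 [0.4178 0.2143 0.0421] vblk 73.9 u 1.2 F [-0.2385  0.8361  0.308 ] g 0.698
```

Released; the board holds. Retreating straight up, then back away from the board.

```bash
python3 -m pendant '[0.7,0,0,-0.005,0, 0.7,0,0,-0.015,0, 0.7,0,0,-0.025,0, 0.7,0,0,-0.03,0, 0.7,0,0,-0.03,0, 0.7,0,0,-0.03,0, 0.7,0,0,-0.03,0, 0.7,-0.02,0,-0.03,0, 0.7,-0.03,0,-0.02,0, 0.7,-0.03,0,0,0]'; python3 -m pendant '[0.7,-0.03,0,0,0, 0.7,-0.03,0,0,0, 0.7,-0.03,0,0,0, 0.7,-0.02,0,0,0, 0.7,0,0,0,0, 0.7,0,0,0,0]'; python3 mon.py m15; python3 - <<'E'
from h import *
snap('side','m15si');a=load('m15sc')[0];b=load('m15si')[0]
cv2.imwrite('pics/c15.png',np.hstack([cv2.resize(a[160:320,170:330],(400,400)),cv2.resize(b[130:310,190:370],(400,400))])[:,:,::-1])
E
```

```text
t: 17.7
ee_pos: [0.3926, 0.2913, 0.2617]
tcp_rot: [-0.003, 0.813, -0.582, 0.0]
force: [1.6, -0.1, 0.5]
grip_width: 0.697
t: 18.3
ee_pos: [0.3564, 0.3941, 0.2574]
tcp_rot: [0.0, 0.814, -0.581, 0.0]
force: [-0.3, -0.5, 1.4]
grip_width: 0.698
pred 0.00 scene tilt -1.16 14 pot px 291 209.56 181.07 u,v 24.8 37.4 paver 10 [222.2 198.7] 11.4 78.1
t 18.35 [0.3567 0.3938 0.2576] vblk 263.5 u 1.5 F [ 1.3012 -1.0753 -0.3685] g 0.701
```

View pics/c15.png

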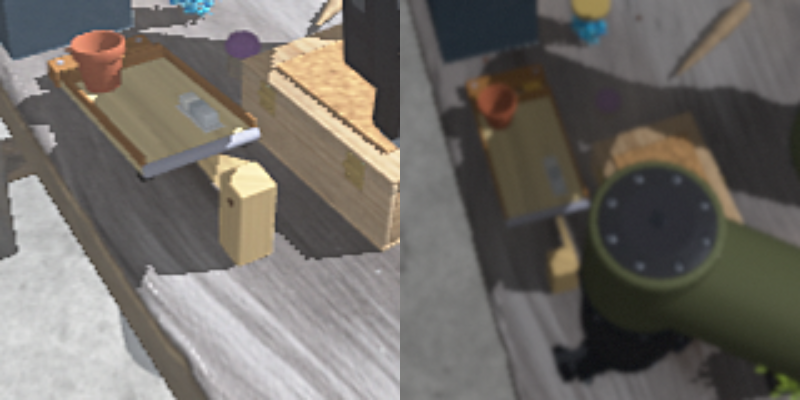

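```bash
sed -i 's/sp=np.tan(th0)/sp=np.tan(np.deg2rad(8.5))/' mon.py; python3 mon.py m16; python3 - <<'E'
from h import *
a,P=cloud('m16sc');k=load('m16sc')[2];th=np.deg2rad(18.9)
for f,t in(('s0',0),('m16sc',8.5)):
    im,P=cloud(f);t=np.deg2rad(t);r=P[...,:2]-[.5068,-.0447];u=r@[np.cos(th),np.sin(th)];v=r@[-np.sin(th),np.cos(th)];z=P[...,2]-.016
    yb=v*np.cos(t)+z*np.sin(t);zb=z*np.cos(t)-v*np.sin(t)
    m=(zb>.013)&(zb<.026)&(u<-.008)&(u>-.043)&(yb>.06)&(yb<.19)
    print(f,m.sum(),np.percentile(yb[m],[5,50,95])*1e3,np.percentile(u[m],[5,50,95])*1e3)
d=np.abs(load('s0')[0].astype(int)-a).max(2);print([d[y0:y1,x0:x1].mean().round(1) for y0,y1,x0,x1 in((130,168,235,262),(172,184,260,275))])
E
```

```text
pred 0.00 scene tilt 8.49 837 pot px 294 209.53 180.93 u,v 24.7 44.5 paver 93 [249.4 202.3] -23.7 154.9
t 18.45 [0.3568 0.3936 0.2578] vblk 263.2 u 1.6 F [ 0.4729 -0.4652 -0.5334] g 0.701
s0 113 [130.41842888 156.63424971 176.20109441] [-30.79509791 -23.34185156 -17.78624245]
m16sc 103 [129.62103606 155.81303821 176.56337238] [-30.8476049  -22.58811007 -17.67755578]
[np.float64(11.5), np.float64(9.0)]
```

Paver unmoved within about 1 mm, pot at the stop, tilt steady at 8.5°, gripper clear.

```bash
python3 -c "
from plant import *
print(sign_off())"
```

```text
the job is handed in; nothing more can be done
None
```

I pushed the wedge slowly under the free end of the board until the pot began to slide, then stopped. The pot slid between the checks at about 8.2° and 8.5° of tilt, and I handed the job in at about 18.5 s.

- **How I moved it:** I pinched the wedge's grip block, centred it on the board and pushed it straight along the board's -y. From about 6° I went in 3 mm steps with a picture after each.
- **Board:** After I let go and backed the gripper away, it stood on the wedge at 8.5° and had not moved.
- **Pot:** It slid by itself to the bottom stop. I measured it at about 44.5 mm from the hinge; about 42 mm was expected. That reading comes from the side facing the camera, so it is rough.
- **Paver strip:** It was at 155.8 mm along the board at the end and 156.6 mm at the start, so it stayed put within the measuring error.
- **Bystanders:** The jar and the stump house looked unmoved in the pictures. A rough image comparison around them showed small brightness differences; I put these down to shadows but did not check. I did not check the tin separately.
- **Measurements that failed:** Some tilt readings during the push were wrong because stray points got into the fit, and I corrected it. The paver readings taken during the push drifted because the gripper hid part of it; the final view without the gripper showed no movement.

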